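# Open the green spring-lid stock box on the shop counter

## Task

Open the green-trimmed stock box for the morning: press its shut lid down at the green dot until the catch lets go, let the lid spring ajar, then push it all the way open, so that it leans back and stays open by itself. Leave the orange box shut, and neither lift nor shift any of the things standing about on the counter.

Things in the scene. Friction and masses are not known exactly. Their poses are not given: they have to be found in the camera images.
- green_lid (a joint): angle of the green lid (170 x 180 x 10 mm, 0.24 kg, free edge 165 mm from the hinge line), rad: 0 shut and latched, positive opening upward, -0.045 pressed to its stop, 1.85 on its open stop. Once freed and let go, a spring post lifts it to about 0.3 (free edge 140 mm above the counter); from there it swings freely, and beyond 1.57 it falls open and stays. Its underside is plain but for a steel strike, 18 mm deep, near the free edge, 53 to 80 mm to the -y side
- orange_lid (a joint): angle of the orange box's lid, made just as the green one: 0 shut and latched, rad
- green_box: white stock box with green trim, fixed to the counter, footprint 170 mm (its own x) x 180 mm (its own y), walls 85 mm high and 8 mm thick; origin at the centre of its underside; its x axis points from the front edge of the lid towards the hinge, z up
- orange_box: white stock box with orange trim, fixed to the counter, footprint 170 mm (its own x) x 180 mm (its own y), walls 85 mm high and 8 mm thick; origin at the centre of its underside; its x axis points from the front edge of the lid towards the hinge, z up
- green_dot (a point): centre of the top of the green press dot (44 mm across) on the lid of the green box, on the lid's middle line, 30 mm from its free front edge and 135 mm from the hinge; moves with the lid. Shut, it is 105 mm above the counter, 12 mm above the hinge. Touch latch: pressing here about 4 mm down (-0.028 rad, 3 to 6 N) frees the catch; the stop is at 6 mm. Axes: the box's, turned with the lid
- green_hinge (a point): middle of the hinge line of the green box's lid, at the back of the box, 93 mm above the counter and level with the underside of the shut lid; axes as the box (the hinge runs along y)
- orange_dot (a point): centre of the top of the orange press dot (44 mm across) on the lid of the orange box, on the lid's middle line, 30 mm from its free front edge and 135 mm from the hinge; moves with the lid. Shut, it is 105 mm above the counter, 12 mm above the hinge. Touch latch: pressing here about 4 mm down (-0.028 rad, 3 to 6 N) frees the catch; the stop is at 6 mm. Axes: the box's, turned with the lid
- bottle_a: small white dropper bottle with white cap, 28 mm across, 80 mm tall, loose; origin at the centre of its base
- bottle_b: small bottle with red cap and yellow label, 28 mm across, 80 mm tall, loose; origin at the centre of its base
- bottle_c: small bottle with white cap, 28 mm across, 80 mm tall, loose, standing in the gap between the two boxes; origin at the centre of its base
- carton: cardboard carton, 50 x 80 x 45 mm high, loose; origin at the centre of its underside
- mug: blue mug, 76 mm across, 90 mm tall, loose; origin at the centre of its base
- remote: black remote control lying flat, 120 x 42 x 16 mm, beyond the boxes; origin at the centre of its underside

How it is judged:
On the way, in this order (a step that is already met when the one before it is completed fails the run):
1. the shut green lid is pressed down by the robot (value of joint green_lid below -0.012 rad and contact force between green_lid and the fingers above 0.5 N).
2. the green lid has sprung ajar (value of joint green_lid between 0.18 and 0.6 rad), for 0.2 s.
3. the green lid is pushed wide open (value of joint green_lid above 1.6 rad), for 0.1 s.
At the end, for the whole second after the job is handed in: The green lid leans back beyond 1.7 rad (97 degrees) and is at rest, the orange lid is shut (below 0.02 rad), and every loose thing is within 25 mm of where it stood (value of joint green_lid between 1.7 and 2 rad and value of joint orange_lid below 0.02 rad and angular speed of green_lid below 0.1 rad/s and distance of each of bottle_a, bottle_b, bottle_c, carton, mug, remote from where it was at the start of the episode below 0.025 m); the robot touches nothing.
It fails at once if the orange lid is released (value of joint orange_lid above 0.03 rad).
It fails at once if a loose thing is shifted or lifted by more than 25 mm (distance of any of bottle_a, bottle_b, bottle_c, carton, mug, remote from where it was at the start of the episode above 0.025 m).
It fails at once if a loose thing is toppled (angle between any of bottle_a, bottle_b, bottle_c, carton, mug, remote's own z axis and vertical above 0.6 rad).
It also fails if it takes over 45 s, if anything falls off the work surface, if the arm or the gripper's body presses on something with over 40 N, if the wrist force passes 120 N, or if a joint passes its speed limit or range.

## Robot

A 6-joint arm with a two-finger parallel gripper is mounted at the origin on the work surface. World frame = base frame: x ahead of the robot, y to its left, z up, the work surface at z = 0. Lengths are in m, angles in rad, forces in N, time in s.
With the tool pointing down it reaches from about 0.35 to 0.875 m from the base axis. Payload 15.5 kg.
Tool frame: the origin (TCP) lies midway between the tips of the shut fingers; the grasp point (between the pads) lies 19 mm behind it; z points along the fingers, y is the direction in which the jaws open and shut (so a half turn about z gives the same grasp; the last joint's range is limited). The gripper opens to 85 mm and grips with 20 to 120 N. Pads are 22 mm wide; open, the fingers measure 114 mm over their backs; the gripper's body (76 mm by 85 mm) begins 54 mm behind the grasp point. The pads swing forward as they close: fully open they stand 13 mm farther back than shut.
Start: joints at [-1.319, 0.494, 1.345, -0, 1.302, -0.096], TCP at [0.213, -0.588, 0.231] pointing down, gripper open.
Joint ranges: [-2.91, 2.91], [-0.82, 2.16], [0.22, 2.67], [-1.22, 4.37], [0.12, 2.79], [-3.08, 3.08]. Speed limits (rad/s): [1.89, 1.89, 2.57, 3.01, 3.01, 3.01].

## Interface

Orientations are given as a rotation vector (axis times angle).
In Python, from rig import get_state, vision, workorder gives the robot as it stands. The module is installed in compiled form; this text tells all that it offers.
- The arm moves only by the shell command python3 -m crank 'ROWS' [OPENING] [FORCE]. ROWS is JSON, a list of rows, each an object with "translation": the shift along the tool's x, y, z in mm, a list of three; "spin": the turn about the tool's z in degrees. In form: [{"translation": [x, y, z], "spin": spin}, ...]. A call has 1 to 12 rows; each row is the pose to reach, as a shift and turn from the pose commanded when the call began, along the tool's axes at that moment; what a row does not reach only later rows make up. A row lasts 1/8 s, in which the tool goes at most 62.5 mm and 10.7 degrees, less where a joint would pass 70% of its speed; a pose out of reach is approached as far as the arm can. A call with a gripper value outside its range is refused whole. OPENING is the closure in counts, from 0 (fully open) to 255 (shut), set as the call begins (- or left out, the last holds). The fingers move at their own pace and stop on an object; FORCE is the grip in N (left out, the last holds). Time passes only in rows, so rows that repeat a pose let the fingers close. It gives the time, the measured TCP pose, the force and the opening at its end, in the units of the state.
- get_state(): the state, without advancing time (a new reading comes with each control period).
- vision.get_image(name): name is "scene" or "side" or "wrist"; returns the picture (400x640x3 uint8, red, green, blue); there is no depth.
- vision.calibration(name): a dict with "camera_matrix" (3x3 intrinsics, pixels), "D" ([k1, k2, p1, p2, k3] as OpenCV has them; the pictures are not rectified), "world_to_cam" (4x4, takes a point from world to camera coordinates); the wrist camera has in their place "tool_from_camera" (4x4, takes a point from camera to tool coordinates, whose origin is the TCP and whose axes are the flange's). Camera axes: x right, y up, looking along -z (the intrinsics and any distortion apply to the point x, -y, -z); pixel columns grow to the right and rows downward; lengths in m; the calibration is good to about 2 mm. A picture is of the moment at which its call begins: read the wrist's pose just before it. calibration takes no time and is no camera call.
- workorder.job_done(): hands the job in, once; it reports no verdict.
The state is a dict: "time_s": time; "qpos": joint angles; "qd": joint speeds; "effort": joint torques, N m; "position": TCP position; "orientation": TCP orientation; "ft_force": force on the tool from outside, world axes, zero at the start; "moment": the same for the moment, N m; "grip_width": finger opening in m.
Only numpy, scipy, OpenCV 4.12 (cv2) and the standard library are available. Lean on these libraries where they do the work, as an engineer would, in place of code of your own. Each camera call takes 0.05 s, during which the arm holds its last target.

## Working session

There is one attempt and no reset: what is moved stays moved. The work goes in short steps, Python scripts to look and compute and a shell command to move; the robot and the scene stay as the last step left them, time stands still between calls to the robot, and variables do not carry over. Pictures are saved under pics/ and viewed, and the job is handed in when it is done.

```bash
mkdir -p pics; python3 - <<'E'
from rig import get_state, vision
import cv2
for n in ("scene","side","wrist"):
    im=vision.get_image(n); cv2.imwrite(f"pics/{n}0.png",im[:,:,::-1])
    c=vision.calibration(n); print(n,c)
s=get_state(); print({k:s[k] for k in("time_s","position","orientation","ft_force","grip_width")})
E
```

```text
scene {'camera_matrix': array([[406.30230779,   0.        , 329.47475972],
       [  0.        , 406.30230779, 193.79134543],
       [  0.        ,   0.        ,   1.        ]]), 'D': array([-0.00521749,  0.        ,  0.        ,  0.        ,  0.        ]), 'world_to_cam': array([[-0.32216348,  0.94654896,  0.01599236,  0.17345241],
       [-0.68929294, -0.24611738,  0.68139671,  0.3561434 ],
       [ 0.64891134,  0.20849771,  0.73173955, -1.50866096],
       [ 0.        ,  0.        ,  0.        ,  1.        ]])}
side {'camera_matrix': array([[474.71363416,   0.        , 324.54036804],
       [  0.        , 474.71363416, 196.10833157],
       [  0.        ,   0.        ,   1.        ]]), 'D': array([-0.14087736,  0.        ,  0.        ,  0.        ,  0.        ]), 'world_to_cam': array([[-0.96776813, -0.25137964,  0.01526836,  0.60802699],
       [ 0.18481874, -0.66772161,  0.72110324, -0.187646  ],
       [-0.17107566,  0.70068261,  0.69265936, -1.32600974],
       [ 0.        ,  0.        ,  0.        ,  1.        ]])}
wrist {'camera_matrix': array([[310.61743621,   0.        , 320.34191466],
       [  0.        , 310.61743621, 203.02610238],
       [  0.        ,   0.        ,   1.        ]]), 'D': array([-0.0429978,  0.       ,  0.       ,  0.       ,  0.       ]), 'tool_from_camera': array([[-1.79309964e-04,  9.58662654e-01,  2.84545047e-01,
         7.23219377e-02],
       [ 9.99999976e-01,  1.35849176e-04,  1.72473318e-04,
        -3.78214933e-05],
       [ 1.26688518e-04,  2.84545071e-01, -9.58662655e-01,
        -1.43604110e-01],
       [ 0.00000000e+00,  0.00000000e+00,  0.00000000e+00,
         1.00000000e+00]])}
{'time_s': 0.15, 'position': array([ 0.2129416 , -0.58731345,  0.23083814]), 'orientation': array([-3.09329702e+00, -5.43408476e-01,  1.28951623e-04]), 'ft_force': array([0.06088371, 0.21402529, 0.62729664]), 'grip_width': 0.08561445948914745}
```

View pics/scene0.png

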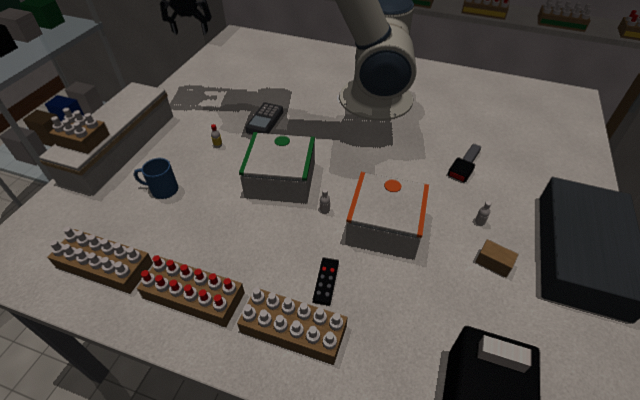

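View pics/side0.png

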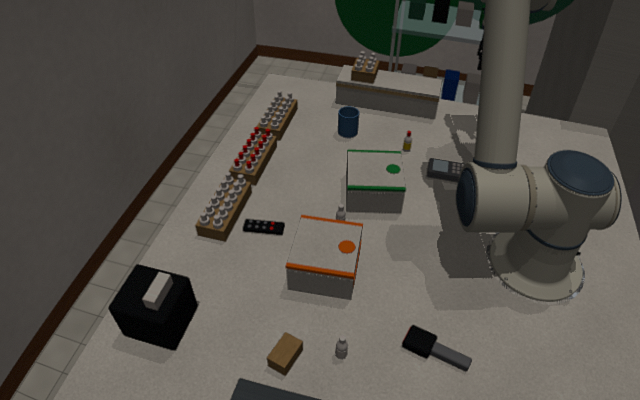

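View pics/wrist0.png

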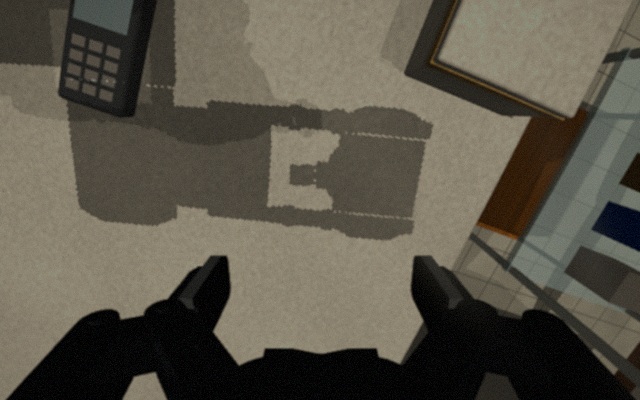

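The scene view shows the green dot near (282,141), the orange dot at (392,186), and hinges on the far side from the robot. In the side view the green dot is at (393,169). I'll enlarge both.

```bash
python3 - <<'E'
import cv2
a=cv2.imread("pics/scene0.png")[80:280,190:450]; cv2.imwrite("pics/scene0c.png",cv2.resize(a,None,fx=3,fy=3,interpolation=cv2.INTER_CUBIC))
a=cv2.imread("pics/side0.png")[120:240,320:480]; cv2.imwrite("pics/side0c.png",cv2.resize(a,None,fx=5,fy=5,interpolation=cv2.INTER_CUBIC))
for n in("scene","side"):
    im=cv2.imread(f"pics/{n}0.png"); h=cv2.cvtColor(im,cv2.COLOR_BGR2HSV)
    m=((h[:,:,0]>50)&(h[:,:,0]<85)&(h[:,:,1]>120)&(h[:,:,2]>50)).astype('uint8')
    k,l,st,ce=cv2.connectedComponentsWithStats(m)
    for i in range(1,k):
        if st[i,4]>20: print(n,st[i],ce[i])
E
```

```text
scene [239 132  18  41 139] [247.77697842 151.9352518 ]
scene [275 137  14   9  99] [281.68686869 140.74747475]
scene [303 137  12  41 156] [308.10897436 157.35897436]
side [348 150  52   3  70] [374.57142857 150.75714286]
side [387 165  13   8  85] [393.03529412 168.45882353]
side [347 186  58   4 139] [376.64748201 187.22302158]
```

View pics/scene0c.png

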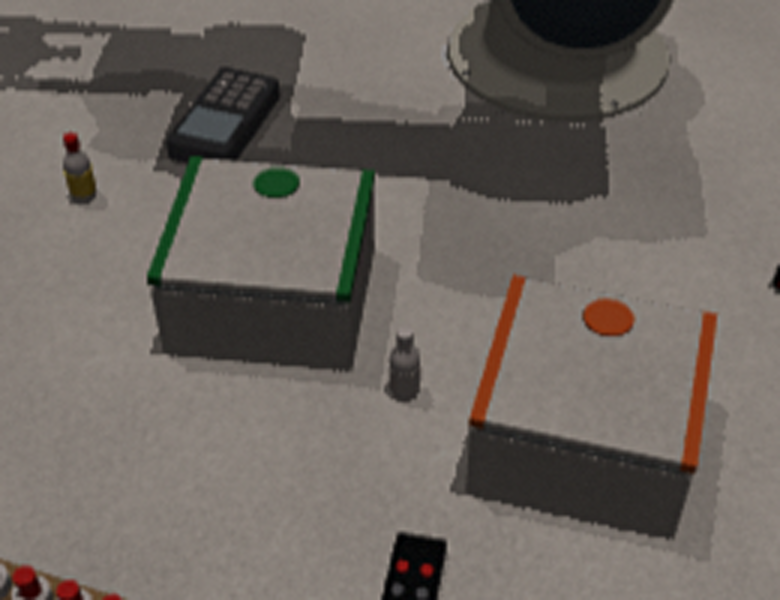

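View pics/side0c.png

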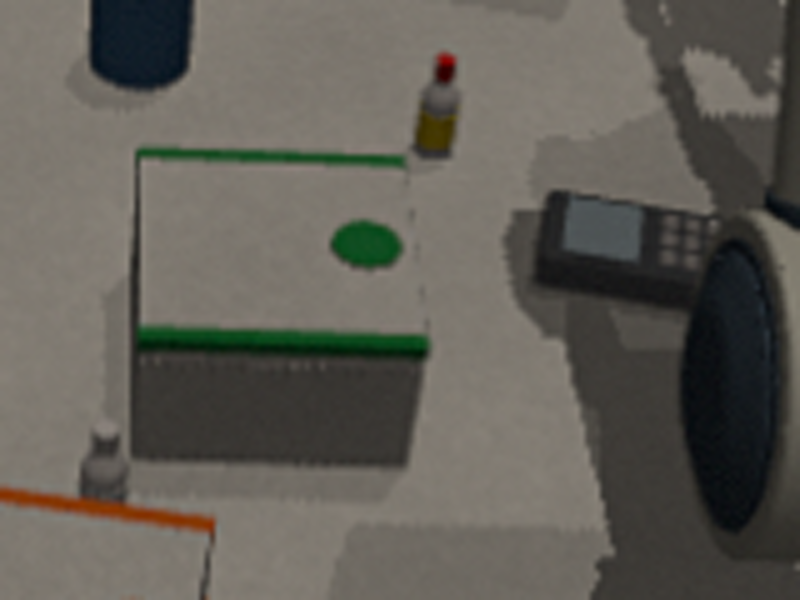

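```bash
cat > h.py <<'E'
import numpy as np, cv2
from rig import get_state, vision
from scipy.spatial.transform import Rotation as R
def ray(n,px,cal=None,T=None):
    c=cal or vision.calibration(n)
    u=cv2.undistortPoints(np.array([[px]],float),c["camera_matrix"],c["D"])[0,0]
    d=np.array([u[0],-u[1],-1.])
    if n=="wrist":
        s=get_state(); Tw=np.eye(4); Tw[:3,:3]=R.from_rotvec(s["orientation"]).as_matrix(); Tw[:3,3]=s["position"]
        M=Tw@c["tool_from_camera"]
    else: M=np.linalg.inv(c["world_to_cam"])
    d=M[:3,:3]@d
    return M[:3,3],d/np.linalg.norm(d)
def tri(rs):
    A=sum(np.eye(3)-np.outer(d,d) for o,d in rs); b=sum((np.eye(3)-np.outer(d,d))@o for o,d in rs)
    p=np.linalg.solve(A,b); return p,[np.linalg.norm(np.cross(p-o,d)) for o,d in rs]
def atz(n,px,z):
    o,d=ray(n,px); return o+d*(z-o[2])/d[2]
E
python3 - <<'E'
from h import *
np.set_printoptions(precision=4,suppress=True)
P={"dot":((281.7,140.8),(393.0,168.5)),"FR(-y)":((255,132.7),(401.4,152)),"FL(+y)":((315,137),(405.6,187.2)),"BL":((304.3,178.7),(347.4,185.6)),"BR":((240,173.3),(347.4,150))}
for k,(a,b) in P.items():
    p,e=tri([ray("scene",a),ray("side",b)]); print(k,p,np.array(e),atz("scene",a,.105),atz("side",b,.105))
for k,a,b in [("bottle_c top",(325,191.5),(340.8,205.5)),("bottle_b top",(213.7,125),(409,131.5)),("mug rim ctr",(158,163),(349,110)),("odot",(392.7,185.7),(347,246.5)),("termtop far",(276,104.5),(461,165))]:
    p,e=tri([ray("scene",a),ray("side",b)]); print(k,p,np.array(e))
s=get_state();print(R.from_rotvec(s["orientation"]).as_matrix())
E
```

```text
dot [ 0.4569 -0.175   0.1001] [0.0009 0.0009] [ 0.4612 -0.1733  0.105 ] [ 0.4569 -0.1678  0.105 ]
FR(-y) [ 0.4433 -0.2678  0.0957] [0.0002 0.0002] [ 0.4538 -0.2615  0.105 ] [ 0.4428 -0.256   0.105 ]
FL(+y) [ 0.409  -0.0915  0.1043] [0.0022 0.0022] [ 0.4124 -0.0892  0.105 ] [ 0.4082 -0.0938  0.105 ]
BL [ 0.5764 -0.0597  0.0989] [0.0011 0.0011] [ 0.5832 -0.0563  0.105 ] [ 0.5749 -0.0546  0.105 ]
BR [ 0.6135 -0.2294  0.096 ] [0.0003 0.0003] [ 0.6216 -0.2236  0.105 ] [ 0.6114 -0.2186  0.105 ]
bottle_c top [0.5807 0.0006 0.0741] [0.0001 0.0001]
bottle_b top [ 0.4336 -0.4151  0.0773] [0.001 0.001]
mug rim ctr [ 0.6569 -0.4535  0.0997] [0.001 0.001]
odot [0.5258 0.1683 0.1005] [0.0003 0.0003]
termtop far [ 0.2468 -0.291   0.0648] [0.0026 0.0026]
[[ 0.9401  0.3408 -0.0002]
 [ 0.3408 -0.9401  0.0009]
 [ 0.0001 -0.0009 -1.    ]]
```

Triangulated from the two views:
- The dot is at about (0.457, -0.174, 0.100), close to the stated 0.105 height.
- The lid corners give a yaw of about 11.5° and agree with the stated sizes.
- The hinge is at about (0.589, -0.147).

I'll shut the fingers, move above the dot and align the tool's x with the box's x. That needs about +8.4° of spin.

```bash
python3 -m crank '[{"translation":[40,-33,0],"spin":1},{"translation":[85,-70,0],"spin":2},{"translation":[130,-107,0],"spin":3},{"translation":[175,-144,0],"spin":4},{"translation":[220,-181,0],"spin":5},{"translation":[265,-218,0],"spin":6},{"translation":[310,-255,0],"spin":7},{"translation":[345,-285,0],"spin":8},{"translation":[370,-305,0],"spin":8.4},{"translation":[370,-305,0],"spin":8.4},{"translation":[370,-305,0],"spin":8.4}]' 255 20
python3 - <<'E'
from h import *
s=get_state(); im=vision.get_image("wrist"); cv2.imwrite("pics/wrist1.png",im[:,:,::-1])
print(s["time_s"],s["position"],R.from_rotvec(s["orientation"]).as_matrix(),s["ft_force"],s["grip_width"])
E
```

```text
time_s: 1.52
position: [0.4567, -0.175, 0.2312]
orientation: [3.126, 0.316, -0.001]
ft_force: [-0.9, 1.0, 0.6]
grip_width: 0.0001
1.525 [ 0.45667648 -0.17498518  0.23117051] [[ 9.79743645e-01  2.00255511e-01 -3.46004759e-04]
 [ 2.00255496e-01 -9.79743706e-01 -7.66860080e-05]
 [-3.54352781e-04  5.84327424e-06 -9.99999937e-01]] [-0.88587395  1.02567767  0.56299779] 6.904779175987537e-05
```

View pics/wrist1.png

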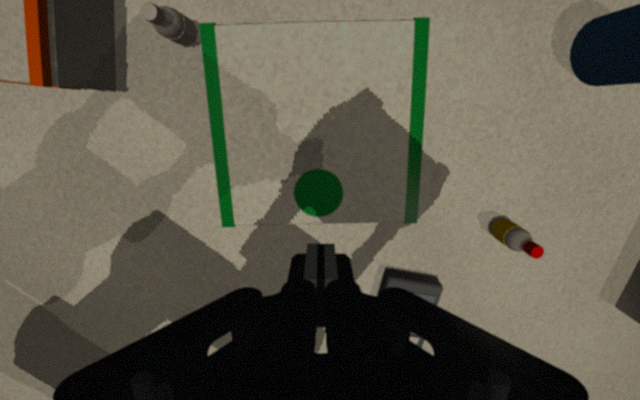

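The wrist view shows the dot at (318.5,192), front lid corners at (227,226.5) and (412,222.5), and back corners at (208,24) and (422,18).

```bash
python3 - <<'E'
from h import *
np.set_printoptions(precision=4,suppress=True)
W={}
for k,p,sc,sd in [("dot",(318.5,192),(281.7,140.8),(393.0,168.5)),("Fl",(222,227),(315,137),(405.6,187.2)),("Fr",(417,222.5),(255,132.7),(401.4,152)),("Bl",(200,24),(304.3,178.7),(347.4,185.6)),("Br",(430,18),(240,173.3),(347.4,150))]:
    W[k]=atz("wrist",p,.105); print(k,W[k],*tri([ray("wrist",p),ray("scene",sc),ray("side",sd)]))
for a,b in [("Fl","Bl"),("Fr","Br"),("Fr","Fl"),("Br","Bl")]:
    d=W[b]-W[a]; print(a,b,np.degrees(np.arctan2(d[1],d[0])),np.linalg.norm(d))
E
```

```text
dot [ 0.4587 -0.1731  0.105 ] [ 0.4574 -0.174   0.1008] [np.float64(0.0007403642431098923), np.float64(0.0013513121980867385), np.float64(0.0007753643747140334)]
Fl [ 0.4078 -0.0916  0.105 ] [ 0.4085 -0.0916  0.1044] [np.float64(0.0008875538853208722), np.float64(0.0025179007719350905), np.float64(0.002006242368422084)]
Fr [ 0.4483 -0.2684  0.105 ] [ 0.4438 -0.2701  0.0948] [np.float64(0.002781253033271883), np.float64(0.0022258848950985964), np.float64(0.000715315464634395)]
Bl [ 0.5743 -0.0545  0.105 ] [ 0.5763 -0.0563  0.1018] [np.float64(0.003252801162916056), np.float64(0.0034692958796007463), np.float64(0.0014810482460683259)]
Br [ 0.6144 -0.2309  0.105 ] [ 0.6147 -0.2307  0.0965] [np.float64(0.003135016120902847), np.float64(0.001864053667859907), np.float64(0.0015429550387734082)]
Fl Bl 12.574094212090994 0.17055034900541288
Fr Br 12.719641955763697 0.17024219438437296
Fr Fl 102.90412349565422 0.18133376059683215
Br Bl 102.8071392932563 0.18089978514728702
```

The wrist view agrees: lid 170 x 181 mm, yaw 12.7°, dot at about (0.458, -0.1735). I'll descend to about 6 mm above it.

```bash
python3 -m crank '[{"translation":[1.5,-1,40],"spin":-1.2},{"translation":[1.5,-1,80],"spin":-1.2},{"translation":[1.5,-1,110],"spin":-1.2},{"translation":[1.5,-1,120],"spin":-1.2},{"translation":[1.5,-1,120],"spin":-1.2}]'
python3 - <<'E'
from h import *
s=get_state(); im=vision.get_image("side"); cv2.imwrite("pics/side1.png",cv2.resize(im[120:240,320:480,::-1],None,fx=5,fy=5,interpolation=cv2.INTER_CUBIC))
print(s["ft_force"],s["position"])
E
```

```text
time_s: 2.2
position: [0.458, -0.1739, 0.1114]
orientation: [-3.122, -0.347, 0.001]
ft_force: [0.1, 0.3, 0.1]
grip_width: -0.0
[0.07194247 0.33318337 0.08308942] [ 0.45799111 -0.17394811  0.11136422]
```

View pics/side1.png

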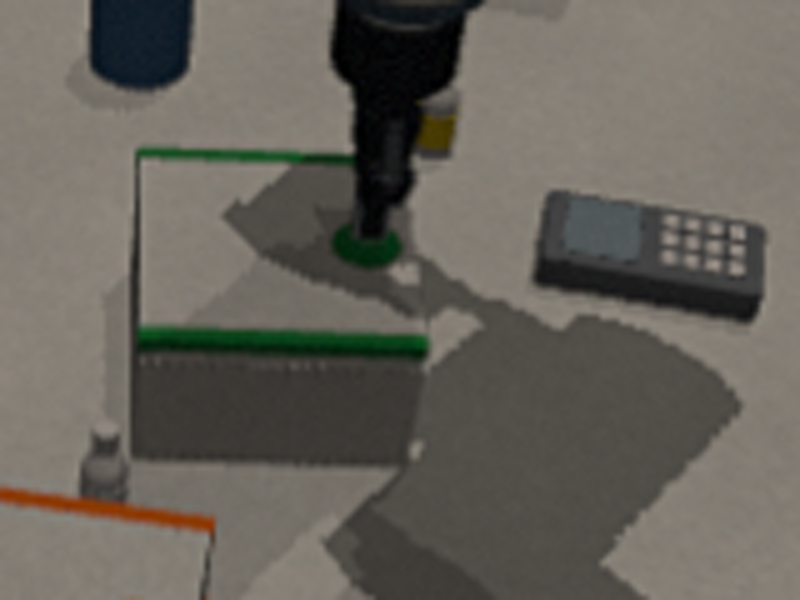

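The shut fingers stand just above the green dot (crop 368,235). Now I'll press to about z = 0.101.

```bash
python3 -m crank '[{"translation":[0,0,4],"spin":0},{"translation":[0,0,7],"spin":0},{"translation":[0,0,9],"spin":0},{"translation":[0,0,10.3],"spin":0}]'
```

```text
time_s: 2.75
position: [0.4583, -0.1737, 0.1012]
orientation: [3.122, 0.348, 0.001]
ft_force: [-2.0, -2.3, 4.6]
grip_width: -0.0001
```

```bash
python3 -m crank '[{"translation":[0,0,1],"spin":0},{"translation":[0,0,1.5],"spin":0}]'
```

```text
time_s: 3.0
position: [0.4582, -0.1736, 0.0995]
orientation: [3.122, 0.348, 0.0]
ft_force: [-1.3, -1.7, 4.5]
grip_width: 0.0002
```

```bash
python3 -m crank '[{"translation":[0,0,-15],"spin":0},{"translation":[0,0,-45],"spin":0},{"translation":[0,0,-80],"spin":0},{"translation":[-20,0,-90],"spin":0},{"translation":[-50,0,-90],"spin":0},{"translation":[-65,0,-90],"spin":0},{"translation":[-65,0,-90],"spin":0}]'
python3 - <<'E'
from h import *
im=vision.get_image("side"); cv2.imwrite("pics/side2.png",cv2.resize(im[120:240,320:480,::-1],None,fx=5,fy=5,interpolation=cv2.INTER_CUBIC))
im=vision.get_image("scene"); cv2.imwrite("pics/scene2.png",cv2.resize(im[80:280,190:450,::-1],None,fx=3,fy=3,interpolation=cv2.INTER_CUBIC))
E
```

```text
time_s: 3.88
position: [0.3938, -0.1878, 0.1892]
orientation: [-3.122, -0.346, 0.001]
ft_force: [0.6, -0.3, 0.2]
grip_width: -0.0002
```

View pics/side2.png

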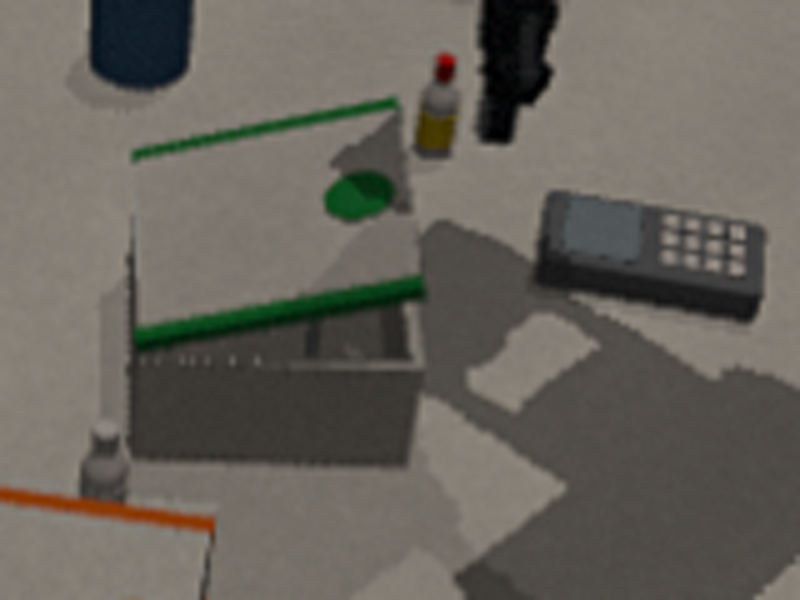

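View pics/scene2.png

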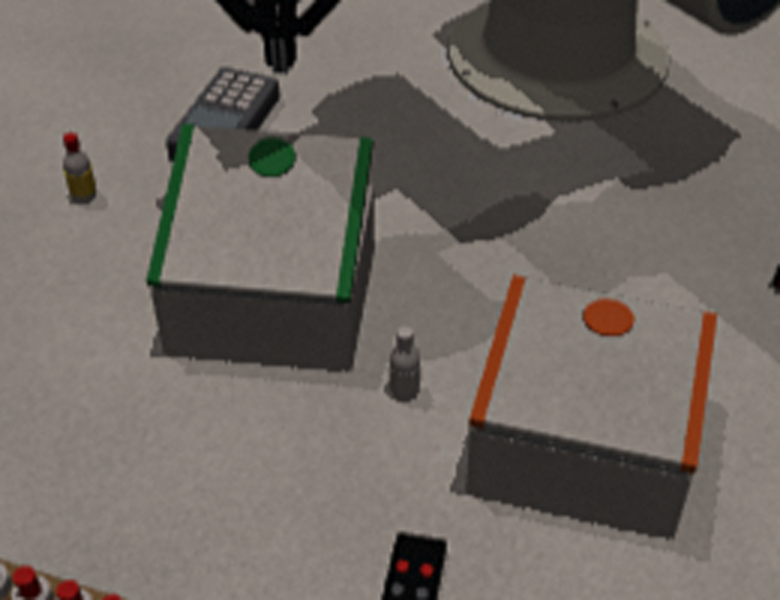

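The lid has sprung ajar: the dot moved up in both views, and the front edge shows a gap over the wall. It stands near the expected 0.3 rad.

The tool only points down, so I'll lower the shut fingers in front of the free edge with the tip about 25 mm below it. Then I'll push the edge up and back along its arc, so that friction helps lift it. The centre line keeps the fingers clear of the strike.

```bash
python3 -m crank '[{"translation":[0,0,25],"spin":0},{"translation":[0,0,55],"spin":0},{"translation":[0,0,72],"spin":0},{"translation":[10,0,72],"spin":0},{"translation":[22,0,72],"spin":0},{"translation":[26,0,72],"spin":0},{"translation":[26,0,72],"spin":0}]'
python3 - <<'E'
from h import *
im=vision.get_image("side"); cv2.imwrite("pics/side3.png",cv2.resize(im[120:240,320:480,::-1],None,fx=5,fy=5,interpolation=cv2.INTER_CUBIC))
im=vision.get_image("wrist"); cv2.imwrite("pics/wrist3.png",im[:,:,::-1])
E
```

```text
time_s: 4.85
position: [0.4208, -0.182, 0.1179]
orientation: [3.122, 0.349, 0.001]
ft_force: [-0.0, 0.4, -0.4]
grip_width: 0.0001
```

View pics/side3.png

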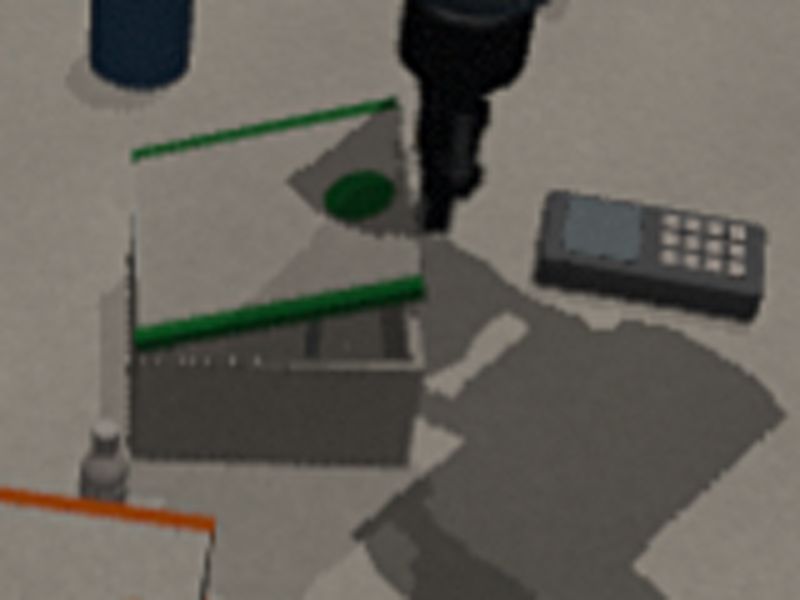

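View pics/wrist3.png

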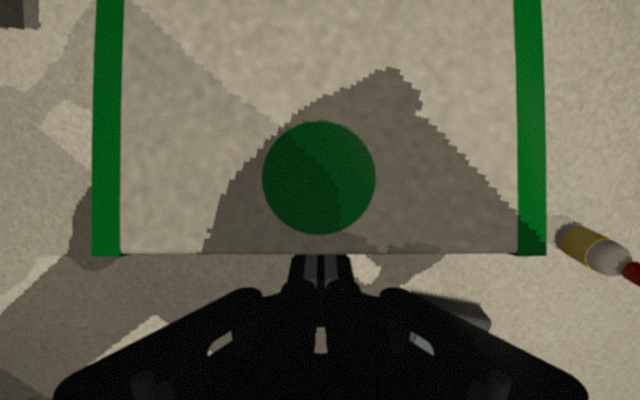

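The finger faces sit just in front of the free edge, centred on it (wrist 320,255) and about 5 mm away. Starting the arc.

```bash
python3 -m crank '[{"translation":[4.5,0,0],"spin":0},{"translation":[6.5,0,-7],"spin":0},{"translation":[8.5,0,-15],"spin":0},{"translation":[11,0,-23],"spin":0},{"translation":[14,0,-30],"spin":0},{"translation":[17.5,0,-37],"spin":0},{"translation":[21.5,0,-45],"spin":0},{"translation":[26,0,-52],"spin":0}]'
python3 - <<'E'
from h import *
im=vision.get_image("side"); cv2.imwrite("pics/side4.png",cv2.resize(im[120:240,320:480,::-1],None,fx=5,fy=5,interpolation=cv2.INTER_CUBIC))
E
```

```text
time_s: 5.95
position: [0.4458, -0.1762, 0.17]
orientation: [3.122, 0.348, 0.0]
ft_force: [-1.4, 0.4, 0.1]
grip_width: 0.0002
```

View pics/side4.png

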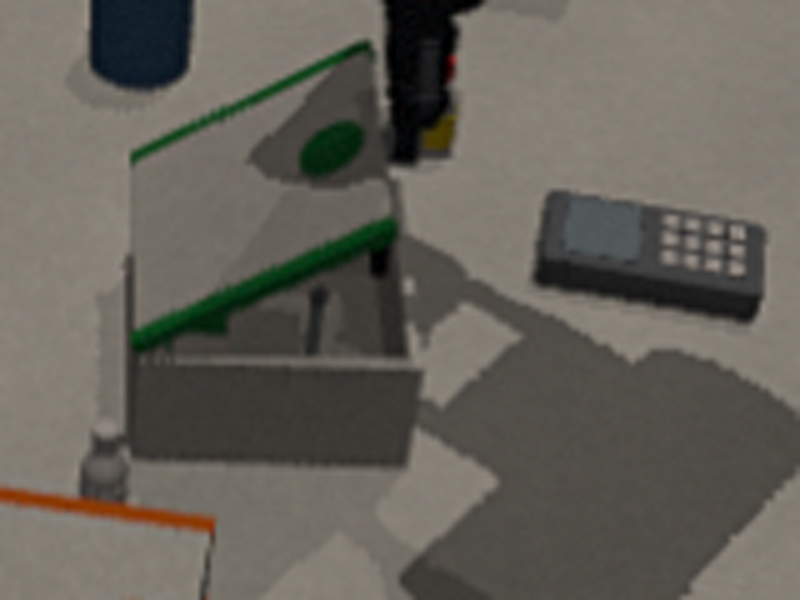

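The lid follows and is now near 0.6 rad. Continuing the arc, with more horizontal motion.

```bash
python3 -m crank '[{"translation":[5,0,-8],"spin":0},{"translation":[11,0,-15],"spin":0},{"translation":[18,0,-22],"spin":0},{"translation":[26,0,-28],"spin":0},{"translation":[34,0,-33],"spin":0},{"translation":[43,0,-37],"spin":0},{"translation":[52,0,-40],"spin":0},{"translation":[61,0,-42],"spin":0},{"translation":[70,0,-44],"spin":0},{"translation":[79,0,-45],"spin":0},{"translation":[88,0,-45],"spin":0},{"translation":[97,0,-45],"spin":0}]'
python3 - <<'E'
from h import *
im=vision.get_image("side"); cv2.imwrite("pics/side5.png",cv2.resize(im[90:240,300:480,::-1],None,fx=4,fy=4,interpolation=cv2.INTER_CUBIC))
E
```

```text
time_s: 7.5
position: [0.5407, -0.1548, 0.2144]
orientation: [-3.122, -0.348, 0.0]
ft_force: [-3.1, -1.0, 10.0]
grip_width: 0.0001
```

View pics/side5.png

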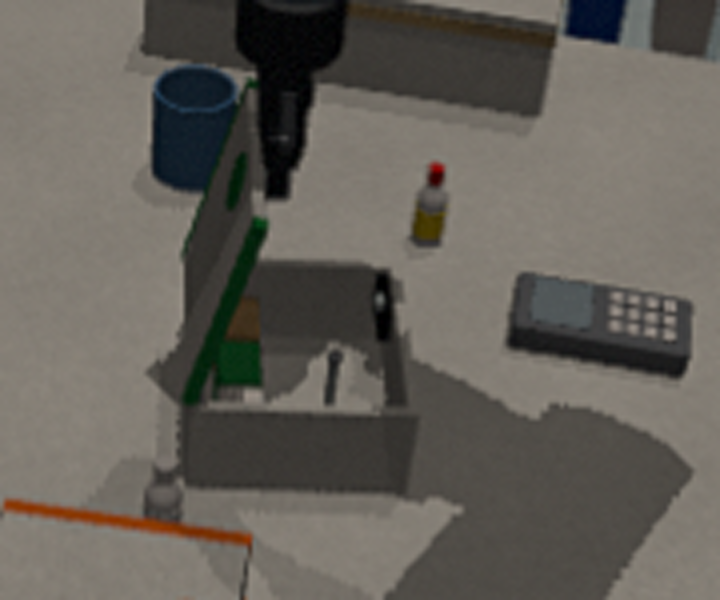

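The lid is at about 1.3 rad. The 10 N upward force suggests its edge is catching a ledge higher on the finger, 39 mm above the tip. I'll raise the tool so only the tip touches, then go on.

```bash
python3 -m crank '[{"translation":[0,0,-8],"spin":0},{"translation":[0,0,-16],"spin":0},{"translation":[2,0,-22],"spin":0},{"translation":[6,0,-22],"spin":0},{"translation":[12,0,-22],"spin":0},{"translation":[19,0,-22],"spin":0}]'
```

```text
time_s: 8.3
position: [0.559, -0.1506, 0.2362]
orientation: [-3.122, -0.348, 0.0]
ft_force: [-1.1, 0.6, 0.6]
grip_width: -0.0003
```

The force is back to about 1 N. I'll push on past upright.

```bash
python3 -m crank '[{"translation":[7,0,0],"spin":0},{"translation":[14,0,0],"spin":0},{"translation":[21,0,0],"spin":0},{"translation":[28,0,0],"spin":0},{"translation":[35,0,0],"spin":0},{"translation":[41,0,0],"spin":0},{"translation":[46,0,0],"spin":0},{"translation":[46,0,0],"spin":0},{"translation":[46,0,0],"spin":0}]'
python3 - <<'E'
from h import *
im=vision.get_image("side"); cv2.imwrite("pics/side6.png",cv2.resize(im[90:240,300:480,::-1],None,fx=4,fy=4,interpolation=cv2.INTER_CUBIC))
E
```

```text
time_s: 9.43
position: [0.6034, -0.1406, 0.2364]
orientation: [-3.122, -0.348, 0.0]
ft_force: [0.1, -0.0, -0.4]
grip_width: -0.0002
```

View pics/side6.png

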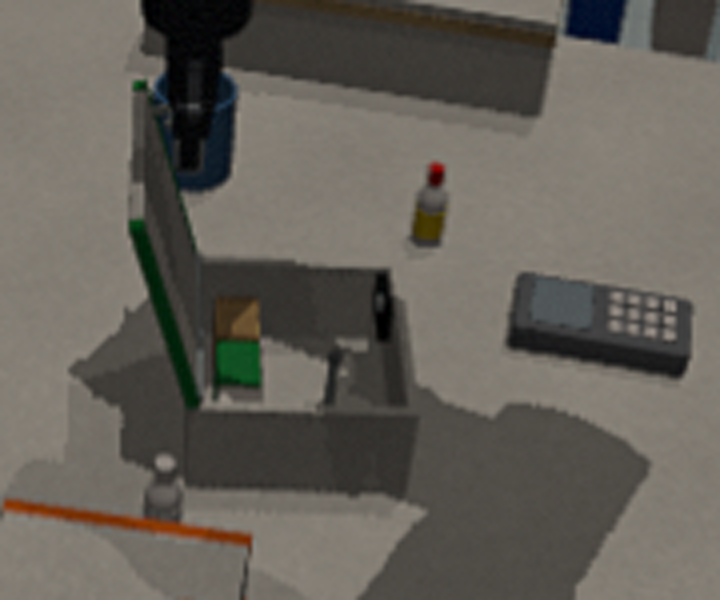

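The lid is past vertical and leaning on its stop, and the tool's force reads zero. Now I'll back off and rise.

```bash
python3 -m crank '[{"translation":[-12,0,-5],"spin":0},{"translation":[-40,0,-25],"spin":0},{"translation":[-80,0,-60],"spin":0},{"translation":[-120,0,-90],"spin":0},{"translation":[-150,0,-100],"spin":0},{"translation":[-160,0,-100],"spin":0},{"translation":[-160,0,-100],"spin":0},{"translation":[-160,0,-100],"spin":0}]'
python3 - <<'E'
from h import *
im=vision.get_image("side"); cv2.imwrite("pics/side7.png",im[:,:,::-1])
im=vision.get_image("scene"); cv2.imwrite("pics/scene7.png",im[:,:,::-1])
a=cv2.imread("pics/side0.png").astype(int);b=cv2.imread("pics/side7.png").astype(int)
print(get_state()["ft_force"],get_state()["time_s"])
E
```

```text
time_s: 10.48
position: [0.4479, -0.1757, 0.336]
orientation: [-3.122, -0.348, 0.001]
ft_force: [0.5, -0.8, -0.4]
grip_width: -0.0001
[-0.23817234 -0.12855436 -0.08263151] 10.575
```

View pics/side7.png

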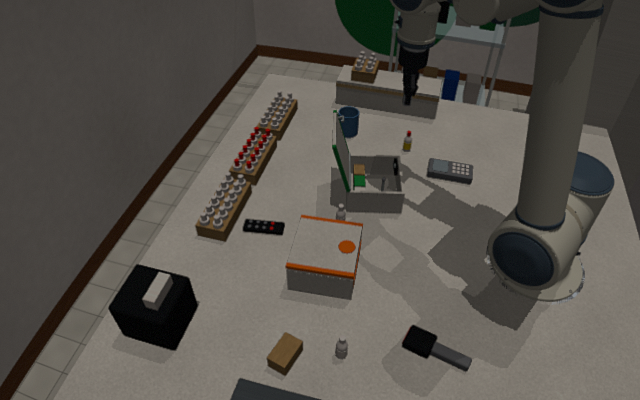

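View pics/scene7.png

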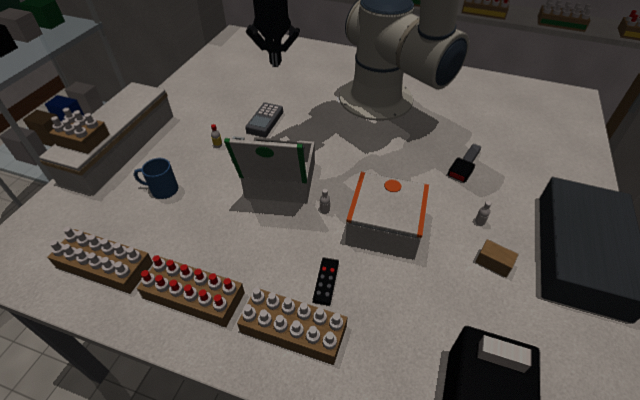

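Both views show the lid leaning back untouched, the orange lid shut, and the loose things where they stood. I'll check the angle once before handing in.

```bash
python3 - <<'E'
import cv2
a=cv2.imread("pics/scene7.png")[120:220,215:335]; cv2.imwrite("pics/scene7c.png",cv2.resize(a,None,fx=6,fy=6,interpolation=cv2.INTER_CUBIC))
a=cv2.imread("pics/side7.png")[100:220,320:420]; cv2.imwrite("pics/side7c.png",cv2.resize(a,None,fx=5,fy=5,interpolation=cv2.INTER_CUBIC))
E
```

```text
(no output)
```

View pics/scene7c.png

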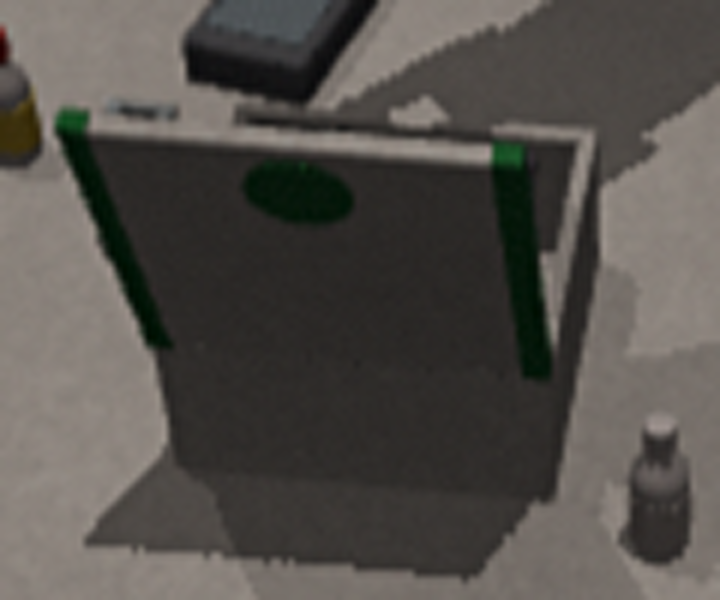

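View pics/side7c.png

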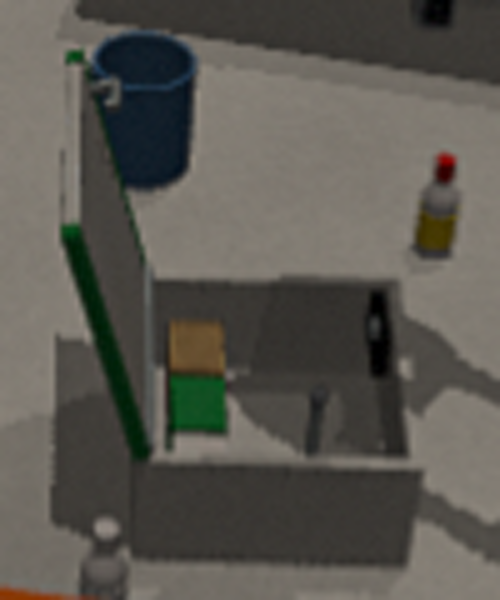

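```bash
python3 - <<'E'
from h import *
a,e=tri([ray("scene",(302.5,147.5)),ray("side",(332.6,146.4))]); b,f=tri([ray("scene",(306.5,182.8)),ray("side",(347.4,191.2))])
d=a-b; s=d[0]*.9755+d[1]*.2198
print(a,b,e,f,np.linalg.norm(d), np.pi/2+np.arctan2(s,d[2]))
from rig import workorder
workorder.job_done()
print(get_state()["time_s"])
E
```

```text
[ 0.6211564  -0.04209489  0.2481329 ] [ 0.57407531 -0.05447178  0.08221785] [np.float64(0.0012753974069515794), np.float64(0.0012753974069516164)] [np.float64(0.0005171275026384534), np.float64(0.0005171275026385816)] 0.17290928427035143 1.85601265831191
the job is handed in; nothing more can be done
the job is handed in; nothing more can be done
```

The green box is open and its lid leans back on its own. I handed the job in at about 10.6 s, and no verdict was reported.

- **Press:** I pressed the green dot with the shut fingers, about 5.5 mm down at about 4.5 N, and the catch let go. The lid sprang ajar.
- **Push:** I pushed the free edge up and back along its arc until the lid went past upright and fell onto its stop, then backed the arm clear.
- **Final lid check:** Measured from the two fixed cameras, the lid stands at about 1.86 rad against the 1.85 stop. The edge measured 173 mm long, a few mm over the true length. No angle sensor was available to confirm it.
- **Surroundings:** In the last pictures the orange lid is shut and the loose things look to be where they stood. I judged this by eye and did not measure each one. The tool force was near zero.
- **Disagreements:** At about 1.3 rad the tool read 10 N upward, probably the lid edge catching a ledge on the finger. Raising the tool 22 mm cleared it. The fixed cameras also put the lid top about 5 mm low (0.100 m against 0.105 m), so I pressed by the stated height and the force reading.

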